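# Load the ball mill with a wire scoop

### The arm

A 6-joint arm with a two-finger parallel gripper is mounted at the origin on the work surface. World frame = base frame: x ahead of the robot, y to its left, z up, the work surface at z = 0. Lengths are in m, angles in rad, forces in N, time in s.
With the tool pointing down it reaches from about 0.275 to 0.85 m from the base axis. Payload 19 kg.
Tool frame: the origin (TCP) lies midway between the tips of the shut fingers; the grasp point (between the pads) lies 19 mm behind it (ctrl.grip_depth is the distance from the TCP to the grasp point, in m); z points along the fingers, y is the direction in which the jaws open and shut (so a half turn about z gives the same grasp; the last joint's range is limited). The gripper opens to 85 mm and grips with 20 to 120 N. Pads are 22 mm wide; open, the fingers measure 114 mm over their backs; the gripper's body (76 mm by 85 mm) begins 54 mm behind the grasp point. The pads swing forward as they close: fully open they stand 13 mm farther back than shut.
Start: joints at [1.013, 0.15, 1.437, -0, 1.554, -0.134], TCP at [0.236, 0.524, 0.231] pointing down, gripper open.
Joint ranges: [-2.8, 2.8], [-0.68, 2.1], [0.12, 2.68], [-1.39, 4.53], [0.16, 2.79], [-2.81, 2.81]. Speed limits (rad/s): [1.89, 1.89, 2.22, 3.01, 3.01, 3.01].

### API

Orientations are given as a rotation vector (axis times angle).
In Python, from cell import ctrl, eoat, solve_ik, observe, grab_frame, get_calibration, finish_job gives the robot as it stands. Calls block until the motion is done:
- ctrl.move_pose(position, orientation): joint-space move of the TCP to a pose.
- ctrl.line_to(position, speed=0.15, ori=None): straight line of the TCP; ori=None keeps the orientation; speed is the mean speed in m/s.
- ctrl.move_joints(angles): joint-space move.
- eoat.let_go() and eoat.grab(force=None): open the fingers fully, or close them until they stop; force is the grip in N (None keeps the last).
- ctrl.hold(seconds).
- solve_ik(position, orientation): joint angles nearest the present ones, or None.
- observe(): the state.
- grab_frame(name): name is "scene" or "top" or "wrist"; returns the picture (480x640x3 uint8, red, green, blue); there is no depth.
- get_calibration(name): a dict with "mtx" (3x3 intrinsics, pixels), "k1" (the pictures are not rectified: a ray, as slopes to the right and down, at radius r is drawn at 1 + k1 r^2 times it, then the intrinsics apply), "R" (3x3) and "t" (3): a world point X has camera coordinates R X + t; the wrist camera has in their place "hand_eye" (4x4, takes a point from camera to tool coordinates, whose origin is the TCP and whose axes are the flange's). Camera axes: x right, y down, z forward; pixel columns grow to the right and rows downward; lengths in m; the calibration is good to about 2 mm. A picture is of the moment at which its call begins: read the wrist's pose just before it. get_calibration takes no time and is no camera call.
A pose or a line that the arm cannot do raises ctrl.PlanningError and nothing moves.
- finish_job(): hands the job in, once; it reports no verdict.
The state is a dict: "t": time; "qpos": joint angles; "joint_velocities": joint speeds; "joint_torque": joint torques, N m; "tool_pos": TCP position; "ee_rot": TCP orientation; "force": force on the tool from outside, world axes, zero at the start; "wrist_torque": the same for the moment, N m; "opening": opening from 0.0 (shut) to 1.0 (fully open).
Only numpy, scipy, OpenCV 4.12 (cv2) and the standard library are available. Lean on these libraries where they do the work, as an engineer would, in place of code of your own. Each camera call takes 0.05 s, during which the arm holds its last target. There are 200 camera calls.

### The job

Load the mill for the next sample: with the wire scoop, lift every full-size grinding ball out of the grey media tray and tip them into the open mill jar, letting the undersized worn chips drop back through the wires so that they all end up in the tray; the gripper itself must not touch the balls. Once all the balls are in and the jar still drawn out, put the lid squarely on the jar, then push the jar carriage fully home, then swing the clamp bar over the lid to its stop, and last press the start button on the mill's deck. Stand the scoop back upright in its white drip tray whenever you have finished with it, leave the glassware, tubes and bottle as they are, and let go of everything.

Things in the scene. Friction and masses are not known exactly. Their poses are not given: they have to be found in the camera images.
- ball1: full-size agate grinding ball, 40 mm diameter, 85 g, pale brown; origin at its centre. It starts in the media tray, 0 to 130 mm from its middle towards its +y end. Three to five are present. It rolls on a slope of more than about 6 degrees
- ball2: full-size agate grinding ball, 40 mm diameter, 85 g, pale brown; origin at its centre. It starts in the media tray, 0 to 130 mm from its middle towards its +y end. Three to five are present. It rolls on a slope of more than about 6 degrees
- ball3: full-size agate grinding ball, 40 mm diameter, 85 g, pale brown; origin at its centre. It starts in the media tray, 0 to 130 mm from its middle towards its +y end. Three to five are present. It rolls on a slope of more than about 6 degrees
- ball4: full-size agate grinding ball, 40 mm diameter, 85 g, pale brown; origin at its centre. It starts in the media tray, 0 to 130 mm from its middle towards its +y end. Three to five are present. It rolls on a slope of more than about 6 degrees
- ball5: full-size agate grinding ball, 40 mm diameter, 85 g, pale brown; origin at its centre. It starts in the media tray, 0 to 130 mm from its middle towards its +y end. Three to five are present. It rolls on a slope of more than about 6 degrees
- chip1: undersized worn chip of the same agate, a stubby pebble 18 mm across and 14 mm high, 10 g; origin at the centre of its underside (as it first lay). It starts in the media tray and must end in it
- chip2: undersized worn chip of the same agate, a stubby pebble 18 mm across and 14 mm high, 10 g; origin at the centre of its underside (as it first lay). It starts in the media tray and must end in it
- chip3: undersized worn chip of the same agate, a stubby pebble 18 mm across and 14 mm high, 10 g; origin at the centre of its underside (as it first lay). It starts in the media tray and must end in it
- chip4: undersized worn chip of the same agate, a stubby pebble 18 mm across and 14 mm high, 10 g; origin at the centre of its underside (as it first lay). It starts in the media tray and must end in it
- tray: the media tray: fixed grey plastic trough, outside 126 x 310 x 45 mm, long side along its own y; inside 116 mm (x) by 300 mm (y), upright walls 5 mm thick all round (a 6 mm lip stands out at the top), 8 mm bevels along the foot of the long walls, flat floor 5 mm above the bench; origin at the centre of its underside, z up
- scoop: wire scoop, 220 g; +x from handle to open nose. Four floor wires 4 mm thick, x -72 to +72 mm, at y +-14.5, +-43.5 mm (gaps 25 mm), undersides z = 0, free front ends; side wires rise to y +-51, z 34 mm (width 106); back plate at x -48 to -45, 39 mm high. Grip: upright black bar centred over x = -45 mm, 30 (x) by 16 (y), z 75 to 150 mm. Origin: underside, mid footprint; holds 5
- drip_tray: fixed white plastic drip tray for the scoop: 190 mm (own x) by 140 mm (own y), rim 10 mm high, wall and floor 3 mm; origin at the centre of its underside
- jar_mouth (a point): centre of the jar's mouth, level with its rim. The steel jar is fixed upright on the carriage: outside 132 mm, inside 116 mm diameter, inside depth 86 mm; rim 137 mm above the bench. The mouth moves with the carriage; the point's axes are those of the mill
- carriage (a joint): how far the jar carriage is drawn out, m: 0 = fully home, 0.115 = fully out; starts 0.085 to 0.11; pushed along the mill's +x it goes home. Friction 2.5 N; stays where left. Push handle: horizontal black bar 12 mm thick, 90 mm long along the mill's y, on two uprights, 105 mm to the -x side of the jar's axis, 105 mm above the bench
- mill: fixed bench mill, cream and green; origin on the bench below the jar's axis when the carriage is home; +x is the way the carriage goes home (away from the robot), +y to the left, z up. Deck 35 mm high, x -205 to +115, y -95 to +155 mm; motor housing 110 mm high behind, x 115 to 245 mm. Clamp hinge axis upright at x = 0, y = +115 mm, bar's underside 194 mm above the bench
- clamp (a joint): angle of the clamp bar about its upright post, rad: 0 = open (bar along the mill's -x, beside the jar; starts at 0 to 0.15), 1.571 = locked at its stop (bar along the mill's -y, foot over the lid's knob when the jar is home). Turns counter-clockwise from above to lock. Friction 0.12 N m; stays where left. It passes 3 mm over a seated lid's knob
- start (a joint): travel of the start button, m: 0 = up, 0.006 = fully pressed (5 N); it springs back. A black button of 32 mm diameter facing up on a grey housing on the mill's deck, axis at the mill's x = -160 mm, y = +115 mm, its top 57 mm above the bench; the open clamp bar stands over it
- clamp_knob (a point): middle of the upright black knob on the end of the clamp bar: 26 mm diameter, 42 mm high (208 to 250 mm above the bench), 152 mm from the hinge axis
- lid: the jar's lid, 300 g: steel disc 132 mm diameter, 10 mm thick, with a 10 mm deep locating plug of 106 mm diameter under it and a black grip knob of 34 mm diameter from 24 to 54 mm above the plug's underside; origin at the centre of the plug's underside. Seated, its origin lies 10 mm below the jar's mouth. It starts on the bench, knob up
- tube1: bystander: capped sample tube standing on the bench, 35 mm across the red cap, 113 mm tall; origin at the centre of its underside
- tube2: bystander: capped sample tube standing on the bench, 35 mm across the red cap, 113 mm tall; origin at the centre of its underside
- flask: bystander: stoppered volumetric flask, 76 mm across, 177 mm tall; origin at the centre of its underside
- wash_bottle: bystander: white wash bottle with red cap and bent spout, 70 mm across, 215 mm tall; origin at the centre of its underside
- beaker: bystander: glass beaker, 72 mm across, 85 mm tall; origin at the centre of its underside
Mind the look-alikes: they are no part of the job. What is shaped like the ball5 but red is not meant.

How it is judged:
By the outcome, as a careful person would: the job done as asked, in the order asked, and still so for the second after the job is handed in, with the robot touching nothing.
Of ball1, ball2, ball3, ball4, ball5 only 3 to 5 are there at a start; the rules pass over those that are not, and their reading is None.
At some moment in a run one of lid may be knocked a few centimetres aside while the robot is not near it.
It also fails if it takes over 210 s, if anything falls off the work surface, if the arm or the gripper's body presses on something with over 40 N, if the wrist force passes 120 N, or if a joint passes its speed limit or range.

## Working session

There is one attempt and no reset: what is moved stays moved. The work goes in short steps, each a Python script; the robot and the scene stay as the last script left them, time stands still between calls to the robot, and variables do not carry over. Pictures are saved under pics/ and viewed, about 12 in all and at most 16, crops included, and the job is handed in when it is done.

```bash
ls; mkdir -p pics; python3 - <<'E'
from cell import *
import cv2,numpy as np
np.set_printoptions(precision=4,suppress=True)
s=observe();print(s)
for n in("scene","top","wrist"):
    cv2.imwrite(f"pics/{n}0.png",grab_frame(n)[:,:,::-1]);print(n,get_calibration(n))
print(ctrl.grip_depth)
E
```

```text
pics
{'t': 0.0, 'qpos': array([ 1.013 ,  0.151 ,  1.438 , -0.    ,  1.5538, -0.134 ]), 'joint_velocities': array([-0.0003, -0.0002,  0.0005, -0.0011,  0.001 , -0.0011]), 'joint_torque': array([ -0.0003, -71.3033, -57.0885,  -0.0004,   0.0088,   0.    ]), 'tool_pos': array([0.2363, 0.5239, 0.2307]), 'ee_rot': array([-0.6606, -3.071 ,  0.0017]), 'force': array([0.0333, 0.4331, 0.243 ]), 'wrist_torque': array([ 0.0093, -0.0221, -0.0623]), 'opening': 0.9999605280650153}
scene {'mtx': array([[464.979 ,   0.    , 315.0636],
       [  0.    , 464.979 , 240.3017],
       [  0.    ,   0.    ,   1.    ]]), 'k1': 0.02168802972433872, 'R': array([[ 0.3059,  0.9519,  0.0154],
       [ 0.7978, -0.2474, -0.5498],
       [-0.5196,  0.1805, -0.8351]]), 't': array([-0.1653, -0.3901,  1.4498])}
top {'mtx': array([[571.9637,   0.    , 321.5629],
       [  0.    , 571.9637, 230.4886],
       [  0.    ,   0.    ,   1.    ]]), 'k1': -0.10357523872314808, 'R': array([[ 0.0073, -1.    ,  0.006 ],
       [-0.9955, -0.0078, -0.0943],
       [ 0.0944, -0.0053, -0.9955]]), 't': array([-0.0042,  0.58  ,  1.4825])}
wrist {'mtx': array([[334.8336,   0.    , 323.7968],
       [  0.    , 334.8336, 244.0974],
       [  0.    ,   0.    ,   1.    ]]), 'k1': -0.05836729307212689, 'hand_eye': array([[ 0.    , -0.9607, -0.2777,  0.07  ],
       [ 1.    , -0.0001,  0.0005, -0.0007],
       [-0.0006, -0.2777,  0.9607, -0.1423],
       [ 0.    ,  0.    ,  0.    ,  1.    ]])}
0.0187
```

View pics/top0.png

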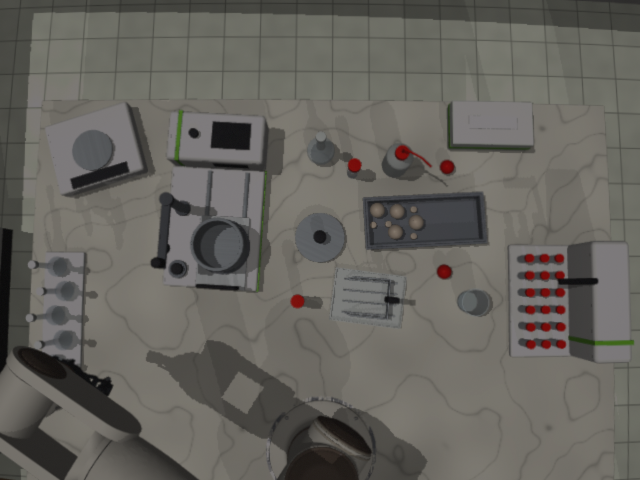

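View pics/scene0.png

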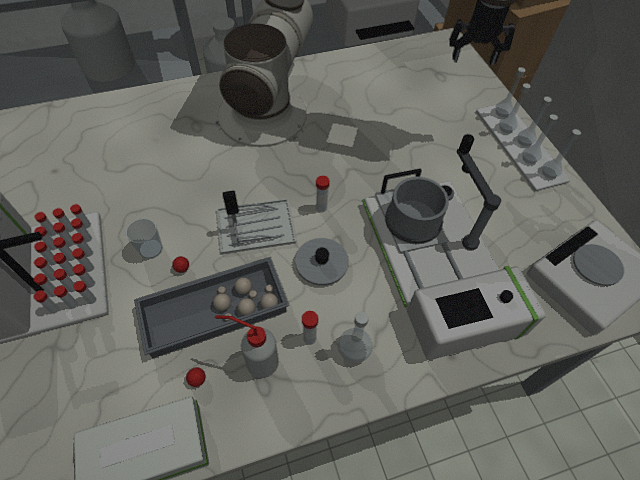

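```bash
cat > h.py <<'E'
from cell import *
import cv2,numpy as np
from scipy.spatial.transform import Rotation as Ro
np.set_printoptions(precision=4,suppress=True)
def rays(name,uv,pose=None):
    c=get_calibration(name);K=c["mtx"];uv=np.atleast_2d(np.float64(uv))
    n=cv2.undistortPoints(uv[:,None],K,np.array([c["k1"],0,0,0]))[:,0]
    d=np.c_[n,np.ones(len(n))]
    if "R" in c: return -c["R"].T@c["t"],d@c["R"]
    p,r=pose;Rw=Ro.from_rotvec(r).as_matrix();H=c["hand_eye"]
    return Rw@H[:3,3]+p,d@(Rw@H[:3,:3]).T
def plane(name,uv,z,pose=None):
    o,d=rays(name,uv,pose);return o+d*((np.asarray(z)-o[2])/d[:,2])[:,None]
def snap(name,fn=None,crop=None,s=1,gain=1.):
    st=observe();im=grab_frame(name)
    if fn:
        a=im if crop is None else im[crop[1]:crop[3],crop[0]:crop[2]]
        a=cv2.resize(a,None,fx=s,fy=s,interpolation=cv2.INTER_CUBIC)
        cv2.imwrite("pics/"+fn,cv2.convertScaleAbs(a,alpha=gain)[:,:,::-1])
    return im,(st["tool_pos"],st["ee_rot"])
def down(yaw): # tool z down; tool x axis at world angle yaw
    x=np.array([np.cos(yaw),np.sin(yaw),0]);z=np.array([0,0,-1.])
    return Ro.from_matrix(np.c_[x,np.cross(z,x),z]).as_rotvec()
E
python3 - <<'E'
import cv2
im=cv2.imread("pics/top0.png")
f=lambda a,n,s:cv2.imwrite(n,cv2.convertScaleAbs(cv2.resize(a,None,fx=s,fy=s,interpolation=cv2.INTER_CUBIC),alpha=1.6))
f(im[180:335,285:495],"pics/c1.png",3.8)
f(im[100:300,150:350],"pics/c2.png",3)
E
```

```text
(no output)
```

View pics/c1.png

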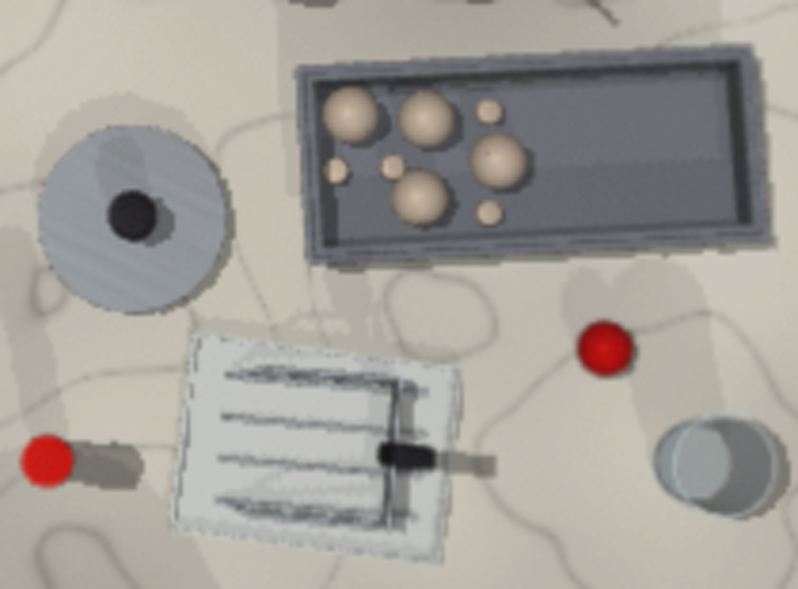

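View pics/c2.png

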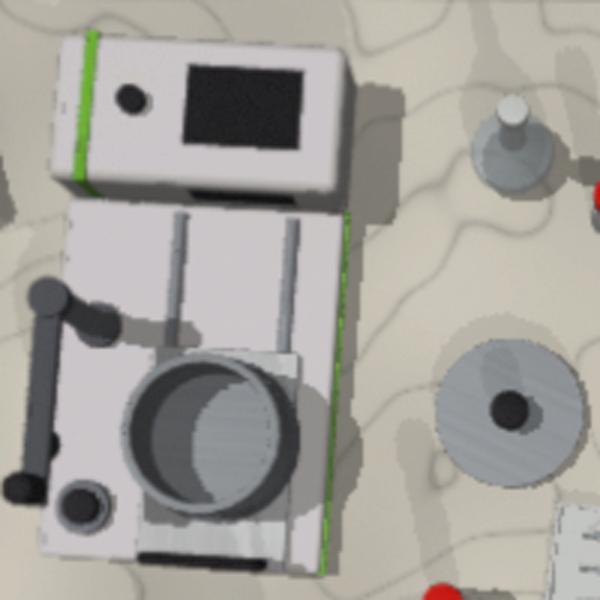

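```bash
python3 - <<'E'
from h import *
c1=lambda *p:np.array(p)/3.8+[285,180]
c2=lambda *p:np.array(p)/3+[150,100]
P=lambda l,uv,z:print(l,*plane("top",uv,z)[:,:3],sep="\n ")
t=plane("top",c1((298,68),(752,45),(775,245),(310,265)),.045);P("tray",c1((298,68),(752,45),(775,245),(310,265)),.045)
print(t.mean(0))
d=plane("top",c1((195,335),(458,372),(437,562),(173,527)),.01);print("drip",d,d.mean(0))
P("wire tips",c1((225,375),(222,416),(219,459),(218,500)),.004)
P("bar",c1((408,457)),.1125)
P("balls",c1((351,115),(427,119),(498,161),(420,197)),.025)
P("chips",c1((489,111),(337,171),(393,167),(489,213)),.014)
P("lid disc, knob",c1((132,219)),.02);P("",c1((132,216)),.054)
P("red ball",c1((606,349)),.02);P("beaker",c1((720,467)),.05);P("tube cap",c1((47,461)),.113)
P("jar",c2((211,437)),.137);P("hinge top",c2((48,296)),.215);P("knob",c2((22,488)),.25);P("button",c2((82,506)),.057)
P("deck right front/rear",c2((325,573),(350,212)),.035);P("handle",c2((140,556),(266,564)),.105)
P("flask, tube2, bottle",[(319,140),(355,165),(402,152)],[.17,.113,.2])
E
```

```text
tray
 [ 0.6652 -0.109   0.045 ]
 [ 0.6848 -0.4271  0.045 ]
 [ 0.5449 -0.4404  0.045 ]
 [ 0.5289 -0.1173  0.045 ]
[ 0.6059 -0.2735  0.045 ]
drip [[ 0.4815 -0.0398  0.01  ]
 [ 0.4568 -0.2241  0.01  ]
 [ 0.3247 -0.2091  0.01  ]
 [ 0.3481 -0.0252  0.01  ]] [ 0.4028 -0.1246  0.01  ]
wire tips
 [ 0.4538 -0.0612  0.004 ]
 [ 0.4252 -0.0592  0.004 ]
 [ 0.3952 -0.0572  0.004 ]
 [ 0.3667 -0.0567  0.004 ]
bar
 [ 0.4001 -0.1756  0.1125]
balls
 [ 0.6354 -0.1477  0.025 ]
 [ 0.6331 -0.2011  0.025 ]
 [ 0.6039 -0.2508  0.025 ]
 [ 0.5782 -0.1959  0.025 ]
chips
 [ 0.6406 -0.2466  0.014 ]
 [ 0.5971 -0.1389  0.014 ]
 [ 0.6003 -0.1784  0.014 ]
 [ 0.5683 -0.246   0.014 ]
lid disc, knob
 [0.5617 0.0049 0.02  ]

 [0.5609 0.005  0.054 ]
red ball
 [ 0.4731 -0.3267  0.02  ]
beaker
 [ 0.3921 -0.3982  0.05  ]
tube cap
 [0.3961 0.059  0.113 ]
jar
 [0.5304 0.2482 0.137 ]
hinge top
 [0.6341 0.3654 0.215 ]
knob
 [0.4832 0.3709 0.25  ]
button
 [0.4751 0.3726 0.057 ]
deck right front/rear
 [0.4197 0.1638 0.035 ]
 [0.7378 0.1473 0.035 ]
handle
 [0.4329 0.3109 0.105 ]
 [0.4274 0.2056 0.105 ]
flask, tube2, bottle
 [0.7875 0.0088 0.17  ]
 [ 0.7385 -0.0825  0.113 ]
 [ 0.7528 -0.1889  0.2   ]
```

```bash
cat >> h.py <<'E'
FL=np.diag([1.,-1,-1])
ZT=.095
def scoop_tool(o,head,pitch=0,dx=0.,sg=1,zt=ZT):
    """TCP pose holding the scoop with origin o, heading, pitch>0 nose up; sg=-1 half turn"""
    Rs=Ro.from_euler("ZY",[head,-pitch]).as_matrix()
    return np.asarray(o)+Rs@[-.045+dx,0,zt],Ro.from_matrix(Rs@np.diag([sg,sg,1.])@FL).as_rotvec()
def scoop_nose(n,head,pitch,**k):
    Rs=Ro.from_euler("ZY",[head,-pitch]).as_matrix()
    return scoop_tool(np.asarray(n)-Rs@[.072,0,0],head,pitch,**k)
E
python3 - <<'E'
from h import *
r=np.radians
H=r(93.2)
u=lambda a:np.array([np.cos(a),np.sin(a),0])
for sg in(1,-1):
  for l,p in dict(grasp=scoop_tool([.404,-.1305,.003],r(85),sg=sg),up=scoop_tool([.404,-.1305,.15],r(85),sg=sg),
   tr0=scoop_tool([.61,-.2735-.07,.006],H,sg=sg),tr1=scoop_tool([.602,-.2735+.075,.006],H,sg=sg),
   trup=scoop_tool([.602,-.2735+.06,.03],H,r(18),sg=sg),trhi=scoop_tool([.602,-.2735+.06,.2],H,r(18),sg=sg),
   p0=scoop_nose([.53,.225,.157],r(87),r(12),sg=sg),p1=scoop_nose([.53,.225,.125],r(87),r(-40),sg=sg),p2=scoop_nose([.53,.225,.125],r(87),r(-55),sg=sg)).items():
    print(sg,l,p[0],solve_ik(*p))
E
```

```text
1 grasp [ 0.4001 -0.1753  0.098 ] [-0.5898 -0.0529  1.9282 -0.      1.2662 -0.5025]
1 up [ 0.4001 -0.1753  0.245 ] [-0.5898 -0.1474  1.7082 -0.      1.5808 -0.5025]
1 tr0 [ 0.6125 -0.3884  0.101 ] [-0.6712  0.5256  1.2074 -0.      1.4086 -0.7271]
1 tr1 [ 0.6045 -0.2434  0.101 ] [-0.5009  0.3781  1.4195 -0.      1.3441 -0.5568]
1 trup [ 0.606  -0.2855  0.1064] [-0.6684  0.5271  1.2266  0.2337  1.5991 -0.7424]
1 trhi [ 0.606  -0.2855  0.2764] [-0.6684  0.4647  0.9746  0.2475  1.9047 -0.6666]
1 p0 [0.523  0.091  0.2256] [-0.102   0.0403  1.5833  0.2094  1.5295 -0.0595]
1 p1 [0.5285 0.1965 0.273 ] [ 0.528   0.3686  1.2335 -0.6054  1.9053  0.4845]
1 p2 [0.5306 0.2357 0.2753] [ 0.6383  0.5333  1.1203 -0.7988  2.0631  0.5121]
-1 grasp [ 0.4001 -0.1753  0.098 ] [-0.5898 -0.0529  1.9282 -0.      1.2662  2.6391]
-1 up [ 0.4001 -0.1753  0.245 ] [-0.5898 -0.1474  1.7082 -0.      1.5808  2.6391]
-1 tr0 [ 0.6125 -0.3884  0.101 ] [-0.6712  0.5256  1.2074 -0.      1.4086  2.4145]
-1 tr1 [ 0.6045 -0.2434  0.101 ] [-0.5009  0.3781  1.4195 -0.      1.3441  2.5848]
-1 trup [ 0.606  -0.2855  0.1064] [-0.6684  0.5271  1.2266  0.2337  1.5991  2.3992]
-1 trhi [ 0.606  -0.2855  0.2764] [-0.6684  0.4647  0.9746  0.2475  1.9047  2.475 ]
-1 p0 [0.523  0.091  0.2256] None
-1 p1 [0.5285 0.1965 0.273 ] [ 0.528   0.3686  1.2335 -0.6054  1.9053 -2.6571]
-1 p2 [0.5306 0.2357 0.2753] [ 0.6383  0.5333  1.1203 -0.7988  2.0631 -2.6295]
```

```bash
python3 - <<'E'
from h import *
ctrl.move_pose([.50,.25,.38],down(0));ctrl.hold(.3)
im,p=snap("wrist","w_mill.png",s=1.25,gain=1.6);np.save("p_mill.npy",p)
ctrl.move_pose([.505,-.2,.27],down(np.radians(90)));ctrl.hold(.3)
im,p=snap("wrist","w_tray.png",s=1.25,gain=1.6);np.save("p_tray.npy",p);print(p,observe()["t"])
E
```

```text
(array([ 0.5051, -0.1998,  0.27  ]), array([2.2211, 2.2217, 0.0001])) 4.8417
```

View pics/w_mill.png

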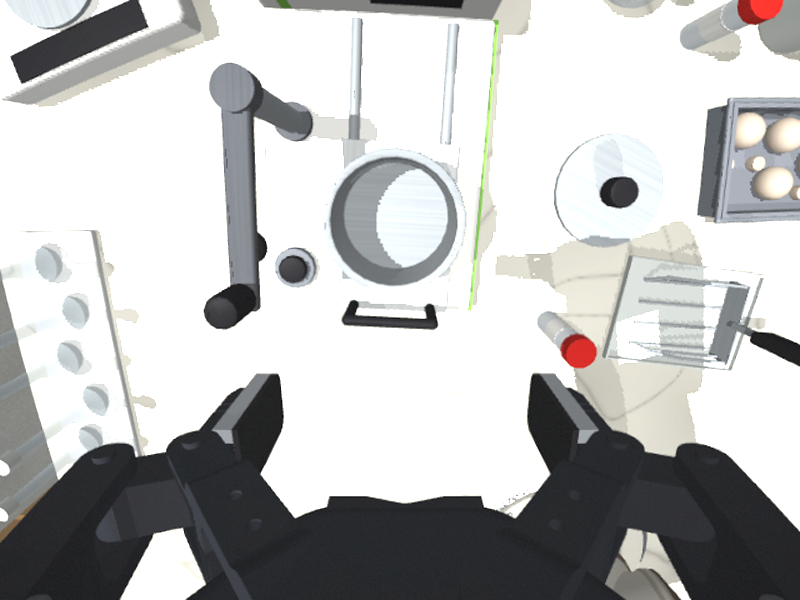

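View pics/w_tray.png

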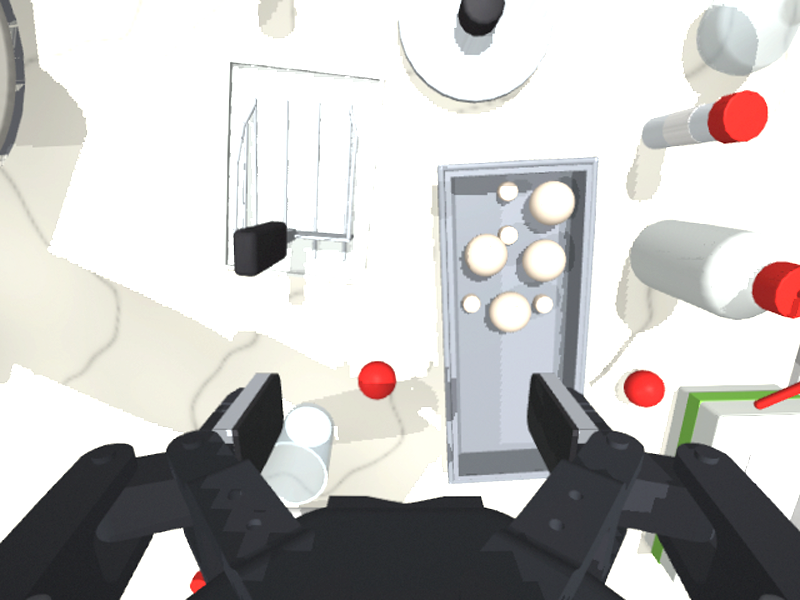

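```bash
python3 - <<'E'
from h import *
pm=np.load("p_mill.npy");pt=np.load("p_tray.npy")
W=lambda l,uv,z,p:print(l,*plane("wrist",np.array(uv)/1.25,z,p),sep="\n ")
W("tray TL TR BL, right edge",[(439,166),(597,157),(450,483),(580,375)],.045,pt)
W("inner floor-front",[(452,192),(580,192)],.005,pt)
W("tips(-y..)",[(257,101),(288,101),(320,103),(351,106)],.005,pt)
W("wires at plate",[(288,232),(317,234),(349,238)],.005,pt)
W("drip TL, BL",[(231,63),(226,264)],.01,pt)
W("balls",[(552,202),(487,255),(544,260),(510,312)],.025,pt)
W("bar centre",[(260,248)],.125,pt)
W("jar rim outer L,R,top,bot",[(323,216),(467,216),(396,147),(396,290)],.137,pm)
W("handle",[(346,320),(436,325)],.105,pm)
W("hinge top, knob top",[(232,84),(222,312)],[.22,.25],pm)
W("button",[(294,268)],.057,pm)
W("rail green edge",[(497,20),(471,308)],.035,pm)
W("lid knob/ disc",[(622,192),(609,190)],[.054,.02],pm)
E
```

```text
tray TL TR BL, right edge
 [ 0.5341 -0.1146  0.045 ]
 [ 0.6678 -0.1058  0.045 ]
 [ 0.5532 -0.4313  0.045 ]
 [ 0.6758 -0.3068  0.045 ]
inner floor-front
 [ 0.55   -0.1365  0.005 ]
 [ 0.6724 -0.1354  0.005 ]
tips(-y..)
 [ 0.3716 -0.0553  0.005 ]
 [ 0.4    -0.0558  0.005 ]
 [ 0.429  -0.0579  0.005 ]
 [ 0.4569 -0.0606  0.005 ]
wires at plate
 [ 0.3922 -0.1738  0.005 ]
 [ 0.4204 -0.1759  0.005 ]
 [ 0.4513 -0.1798  0.005 ]
drip TL, BL
 [ 0.3523 -0.0242  0.01  ]
 [ 0.3296 -0.2041  0.01  ]
balls
 [ 0.6392 -0.1443  0.025 ]
 [ 0.5822 -0.1931  0.025 ]
 [ 0.6365 -0.1976  0.025 ]
 [ 0.6077 -0.2488  0.025 ]
bar centre
 [ 0.4051 -0.1718  0.125 ]
jar rim outer L,R,top,bot
 [0.5425 0.324  0.137 ]
 [0.5425 0.1935 0.137 ]
 [0.6017 0.2576 0.137 ]
 [0.4733 0.2582 0.137 ]
handle
 [0.4329 0.3115 0.105 ]
 [0.4274 0.2169 0.105 ]
hinge top, knob top
 [0.6361 0.3654 0.22  ]
 [0.486  0.3757 0.25  ]
button
 [0.479  0.3753 0.057 ]
rail green edge
 [0.7378 0.154  0.035 ]
 [0.4254 0.1692 0.035 ]
lid knob/ disc
 [0.5643 0.0105 0.054 ]
 [0.566  0.0092 0.02  ]
```

```bash
cat >> h.py <<'E'
TC=np.array([.609,-.2715,0]);TH=np.radians(3.2)
def tray(x,y,z): return TC+[x*np.cos(TH)-y*np.sin(TH),x*np.sin(TH)+y*np.cos(TH),z]
HD=TH+np.pi/2
E
python3 - <<'E'
from h import *
a=np.radians(86);
o=np.array([.404,-.174,.003])+.045*np.array([np.cos(a),np.sin(a),0])
print(o)
p,r=scoop_tool(o+[0,0,.11],a);ctrl.move_pose(p,r)
p,r=scoop_tool(o,a);ctrl.line_to(p,.12)
eoat.grab(100);s=observe();print(s["opening"],s["force"])
p,r=scoop_tool(o+[0,0,.09],a);ctrl.line_to(p,.12);print(observe()["force"])
p,r=scoop_tool(tray(0,-.070,.08),HD);ctrl.move_pose(p,r);ctrl.hold(.3)
im,pp=snap("wrist","w_hold.png",s=1.25,gain=1.4);np.save("p_hold.npy",pp);print(pp,observe()["t"])
E
```

```text
[ 0.4071 -0.1291  0.003 ]
0.17304971007362638 [-0.6833 -0.9591  0.1868]
[-0.8496 -0.7577 -1.9369]
(array([ 0.6153, -0.3859,  0.1758]), array([2.1577, 2.2822, 0.0001])) 9.5083
```

View pics/w_hold.png

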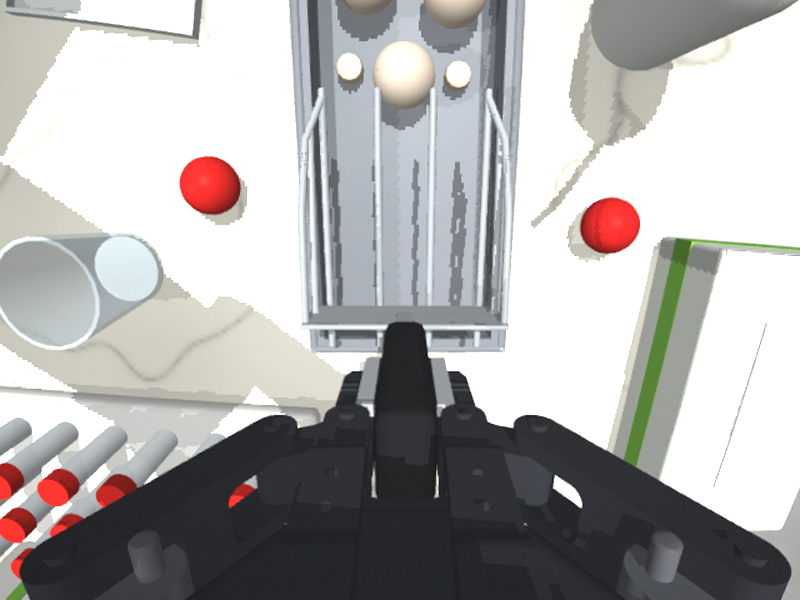

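```bash
python3 - <<'E'
from h import *
p=np.load("p_hold.npy")
f=lambda uv,z:plane("wrist",np.array(uv)/1.25,z,p)
def T(w): d=w-TC; return np.c_[d[:,0]*np.cos(TH)+d[:,1]*np.sin(TH),-d[:,0]*np.sin(TH)+d[:,1]*np.cos(TH)]
print("wire tips",T(f([(322,90),(377,90),(433,91),(488,91)],.082)))
print("wire rear",T(f([(379,303),(431,303)],.082)))
print("lip rear",T(f([(312,350),(505,350)],.045)))
print("lip L/R at top",T(f([(290,2),(526,2)],.045)))
print("balls",T(f([(404,74)],.025)))
E
```

```text
wire tips [[-0.0428  0.0032]
 [-0.0142  0.003 ]
 [ 0.0148  0.0025]
 [ 0.0435  0.0027]]
wire rear [[-0.0149 -0.1118]
 [ 0.0156 -0.1118]]
lip rear [[-0.065  -0.1567]
 [ 0.0708 -0.1567]]
lip L/R at top [[-0.0663  0.059 ]
 [ 0.0705  0.0592]]
balls [[-0.0002  0.0241]]
```

```bash
sed -i 's/^TC=.*/TC0=np.array([.609,-.2715,0]);TH=np.radians(3.2);TC=TC0+[.0025*np.cos(TH)-.004*np.sin(TH),.0025*np.sin(TH)+.004*np.cos(TH),0]/; ' h.py
python3 - <<'E'
from h import *
p,r=scoop_tool(tray(0,-.071,.08),HD);ctrl.line_to(p,.1,r)
p,r=scoop_tool(tray(0,-.071,.03),HD);ctrl.line_to(p,.1,r)
p,r=scoop_tool(tray(0,-.071,.006),HD);ctrl.line_to(p,.04,r)
f0=observe()["force"];print("in",f0)
y=-.071
while y<.073:
    y=min(y+.012,.073)
    p,r=scoop_tool(tray(0,y,.006),HD);ctrl.line_to(p,.06,r)
    f=observe()["force"]-f0;print(round(y,3),f)
    if np.linalg.norm(f)>14:break
im,pp=snap("wrist","w_dug.png",s=1.25,gain=1.4);np.save("p_dug.npy",pp);print(observe()["t"])
E
```

```text
in [-0.7067  0.4067 -1.5572]
-0.059 [ 0.6984 -0.6659 -1.2177]
-0.047 [ 1.4468 -0.3316 -0.702 ]
-0.035 [ 0.2103 -0.4738 -0.8096]
-0.023 [ 0.8642 -1.4026 -0.4804]
-0.011 [ 1.0484 -0.7101 -1.0146]
0.001 [ 0.662  -0.1902 -0.5703]
0.013 [ 0.7377 -0.0054 -0.3867]
0.025 [ 0.9029 -0.2429 -0.4937]
0.037 [ 0.8822 -0.6128 -0.7188]
0.049 [ 0.4007  0.406  -1.195 ]
0.061 [-0.2476 -0.7973 -2.2141]
0.073 [ 1.1198  0.3633 -2.1116]
15.4083
```

View pics/w_dug.png

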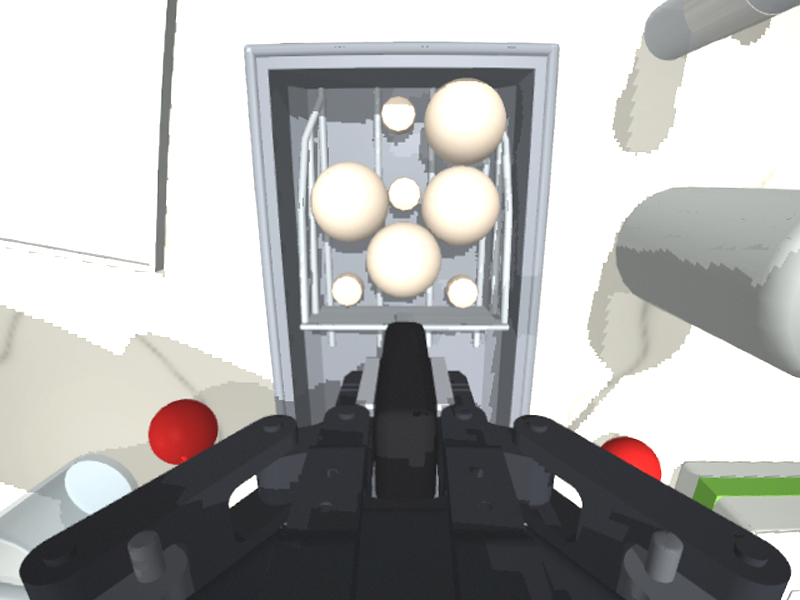

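```bash
python3 - <<'E'
from h import *
d=np.radians
for y,z,a,v in((.072,.024,4,.05),(.068,.030,18,.06),(.060,.12,18,.12)):
    p,r=scoop_tool(tray(0,y,z),HD,d(a));ctrl.line_to(p,v,r);print(observe()["force"])
ctrl.hold(.3)
im,pp=snap("wrist","w_lift.png",s=1.25,gain=1.4);print(observe()["t"])
E
```

```text
[ 0.5069  0.4293 -5.1302]
[ 0.7242  0.175  -4.0842]
[ 0.0341  0.4657 -5.7826]
17.725
```

View pics/w_lift.png

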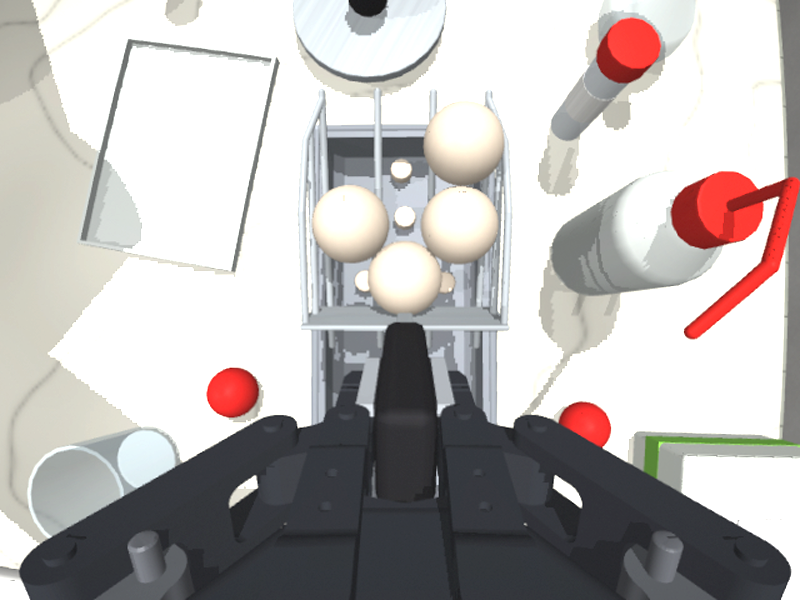

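```bash
cat >> h.py <<'E'
MH=np.radians(-2.8);JAR=np.array([.537,.258,0])
def mill(o,x,y,z=0): return np.asarray(o)+[x*np.cos(MH)-y*np.sin(MH),x*np.sin(MH)+y*np.cos(MH),z]
PH=MH+np.pi/2
E
python3 - <<'E'
from h import *
d=np.radians
p,r=scoop_nose(mill(JAR,0,-.10,.215),PH,d(18));ctrl.line_to(p,.17,r)
p,r=scoop_nose(mill(JAR,0,-.027,.175),PH,d(12));ctrl.line_to(p,.1,r)
p,r=scoop_nose(mill(JAR,0,-.027,.162),PH,d(6));ctrl.line_to(p,.1,r)
p,r=scoop_nose(mill(JAR,0,-.022,.127),PH,d(-40));ctrl.line_to(p,.2,r);print(observe()["force"])
p,r=scoop_nose(mill(JAR,0,-.022,.132),PH,d(-52));ctrl.line_to(p,.1,r);ctrl.hold(.5);print(observe()["force"],observe()["t"])
p,r=scoop_nose(mill(JAR,0,-.03,.19),PH,d(-45));ctrl.line_to(p,.15,r)
p,r=scoop_nose(mill(JAR,0,-.12,.23),PH,d(0));ctrl.line_to(p,.2,r);ctrl.hold(.2);print(observe()["force"],observe()["t"])
t,_=snap("top");w,_=snap("wrist")
a=cv2.resize(t[130:310,150:430],None,fx=2.2,fy=2.2);b=cv2.resize(w,(528,396));
cv2.imwrite("pics/poured.png",cv2.convertScaleAbs(a,alpha=1.6)[:,:,::-1])
E
```

```text
[-1.0833  0.3627 -2.0735]
[-0.9895 -0.1251 -2.1749] 23.0083
[ 0.8776 -0.0163 -1.7505] 25.05
```

View pics/poured.png

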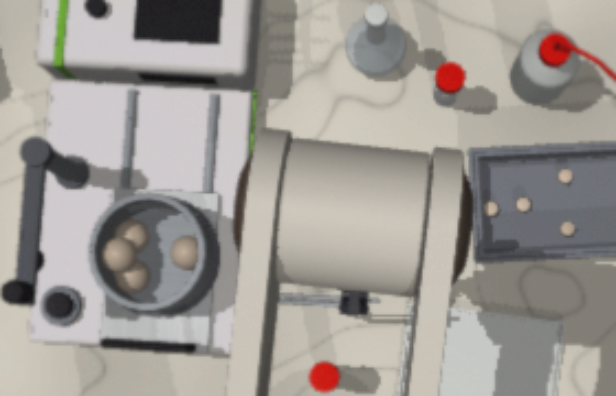

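```bash
python3 - <<'E'
from h import *
a=np.radians(86);o=np.array([.4071,-.1291,0])
p,r=scoop_tool(o+[0,0,.2],a);ctrl.line_to(p,.22,r)
p,r=scoop_tool(o+[0,0,.03],a);ctrl.line_to(p,.15,r)
p,r=scoop_tool(o+[0,0,.0035],a);ctrl.line_to(p,.04,r);print(observe()["force"])
eoat.let_go();p,r=scoop_tool(o+[0,0,.12],a);ctrl.line_to(p,.15,r)
ctrl.move_pose([.50,.10,.30],down(0));ctrl.hold(.3)
im,pp=snap("wrist","w_lid.png",s=1.25,gain=1.4);np.save("p_lid.npy",pp);print(observe()["t"],pp)
E
```

```text
[-0.0579 -0.0042 -2.5856]
32.3167 (array([0.5   , 0.0998, 0.3   ]), array([ 3.1416, -0.0002, -0.    ]))
```

View pics/w_lid.png

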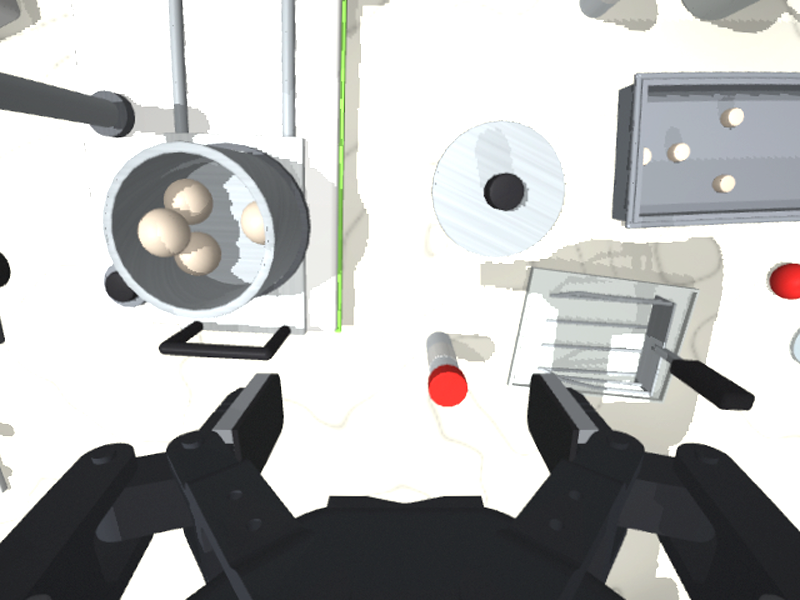

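```bash
python3 - <<'E'
from h import *
p=np.load("p_lid.npy")
f=lambda uv,z:plane("wrist",np.array(uv)/1.25,z,p)
q=f([(105,216),(178,141),(198,318),(274,243),(127,165),(253,183),(135,288),(262,290)],.137)
print(q);A=np.c_[2*q[:,:2],np.ones(len(q))];s=np.linalg.lstsq(A,(q[:,:2]**2).sum(1),rcond=None)[0];print("jar",s[:2],np.sqrt(s[2]+s[0]**2+s[1]**2))
q=f([(432,188),(564,188),(500,121),(500,255)],.02);print("lid",q.mean(0),q)
print("knob",f([(508,190)],.054))
E
```

```text
[[0.5512 0.3209 0.137 ]
 [0.6021 0.2577 0.137 ]
 [0.4722 0.2599 0.137 ]
 [0.53   0.195  0.137 ]
 [0.5869 0.2977 0.137 ]
 [0.5727 0.2067 0.137 ]
 [0.4963 0.3068 0.137 ]
 [0.4945 0.2071 0.137 ]]
jar [0.5365 0.258 ] 0.06426141172366129
lid [0.5671 0.0066 0.02  ] [[ 0.5678  0.0726  0.02  ]
 [ 0.5688 -0.0575  0.02  ]
 [ 0.6298  0.0092  0.02  ]
 [ 0.502   0.0021  0.02  ]]
knob [[0.5666 0.0061 0.054 ]]
```

```bash
python3 - <<'E'
from h import *
r=down(0);L=np.array([.567,.0063,0])
ctrl.move_pose(L+[0,0,.12],r);ctrl.line_to(L+[0,0,.026],.1);eoat.grab(60);s=observe();print(s["opening"],s["force"])
ctrl.line_to(L+[0,0,.26],.2);print(observe()["force"])
r2=down(MH);J=np.array([.5366,.258,0])
ctrl.line_to(J+[0,0,.26],.2,r2);ctrl.line_to(J+[0,0,.17],.12);f0=observe()["force"];ctrl.hold(.2)
for z in(.163,.159,.156,.154):
    ctrl.line_to(J+[0,0,z],.03);f=observe()["force"];print(z,f-f0)
    if f[2]-f0[2]>8:break
E
```

```text
0.37870644496518274 [-2.3903 -0.205   6.2781]
[-0.3583  0.5178 -4.1788]
0.163 [ 0.8987 -0.4222  0.5152]
0.159 [ 0.4597 -0.203   1.257 ]
0.156 [-0.1274 -0.9415  0.4872]
0.154 [ 0.5255 -0.2059  0.7591]
```

```bash
python3 - <<'E'
from h import *
J=np.array([.5366,.258,0]);r2=down(MH)
f0=observe()["force"]
for z in(.153,.152):
    ctrl.line_to(J+[0,0,z],.03);f=observe()["force"];print(z,f-f0)
    if f[2]-f0[2]>4:break
eoat.let_go();ctrl.line_to(J+[0,0,.30],.15)
ctrl.line_to(J+[-.09,0,.34],.2);ctrl.hold(.2)
im,pp=snap("wrist","w_seat.png",crop=(150,0,500,300),s=2,gain=1.3);np.save("p_seat.npy",pp);print(pp,observe()["t"])
E
```

```text
0.153 [-0.3251 -1.238   6.5731]
(array([0.4473, 0.2579, 0.3389]), array([ 3.1399, -0.0776, -0.0023])) 42.6417
```

View pics/w_seat.png

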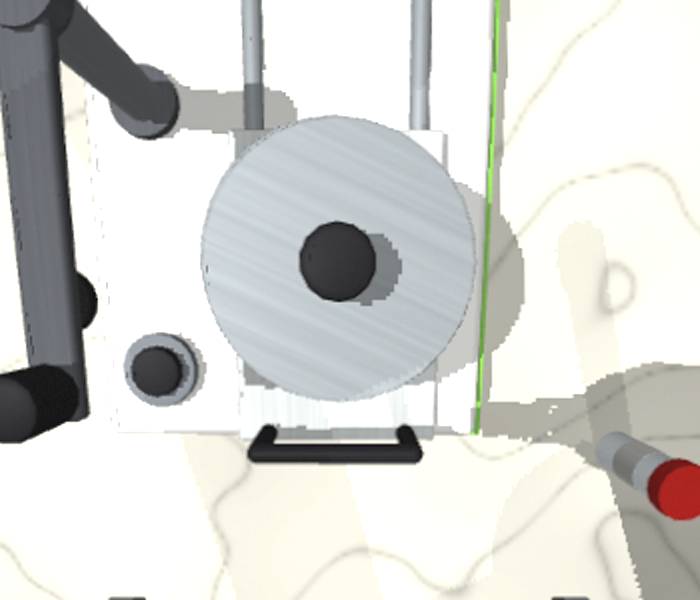

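```bash
python3 - <<'E'
from h import *
p=np.load("p_seat.npy")
f=lambda uv,z:plane("wrist",np.array(uv)/2+[150,0],z,p)
k=f([(337,263)],.181)[0];h=f([(252,453),(420,453)],.105);print("knob",k,"handle",h,"button",f([(157,371)],.057))
J=np.array([.5366,.258,0]);r2=down(MH)
eoat.grab(40)
q=mill(J,-.175,0);ctrl.move_pose(q+[0,0,.25],r2);ctrl.line_to(q+[0,0,.088],.15)
ctrl.hold(.2);f0=observe()["force"];ex=np.array([np.cos(MH),np.sin(MH),0])
d=-.155;log=[]
while d<.02:
    sp=.006 if d<-.05 else .003
    d+=sp;ctrl.line_to(mill(J,d,0,.088),.05)
    F=(observe()["force"]-f0)@ex;log.append((round(d,3),round(F,1)))
    if F<-15 or F>15:break
print(log,observe()["tool_pos"],observe()["t"])
E
```

```text
knob [0.5315 0.2575 0.181 ] handle [[0.4329 0.313  0.105 ]
 [0.4281 0.2162 0.105 ]] button [[0.4781 0.376  0.057 ]]
[(-0.149, np.float64(-0.2)), (-0.143, np.float64(0.9)), (-0.137, np.float64(-0.3)), (-0.131, np.float64(-0.4)), (-0.125, np.float64(1.3)), (-0.119, np.float64(0.1)), (-0.113, np.float64(0.6)), (-0.107, np.float64(-0.2)), (-0.101, np.float64(0.6)), (-0.095, np.float64(0.0)), (-0.089, np.float64(0.7)), (-0.083, np.float64(-0.2)), (-0.077, np.float64(0.1)), (-0.071, np.float64(0.1)), (-0.065, np.float64(-0.8)), (-0.059, np.float64(-0.3)), (-0.053, np.float64(0.6)), (-0.047, np.float64(0.4)), (-0.044, np.float64(0.6)), (-0.041, np.float64(-0.3)), (-0.038, np.float64(0.0)), (-0.035, np.float64(-0.0)), (-0.032, np.float64(0.1)), (-0.029, np.float64(-0.4)), (-0.026, np.float64(-10.9)), (-0.023, np.float64(-38.2))] [0.5099 0.2593 0.0877] 52.6083
```

```bash
cat > cl.py <<'E'
from h import *
O=np.array([.6325,.2530,0]);HG=mill(O,0,.115)
def push(th,off,z=.216):
    a=np.pi+MH+th;e=np.array([np.cos(a),np.sin(a),0]);t=np.array([-e[1],e[0],0])
    return HG+.152*e-off*t+[0,0,z],down(MH+th),t
E
python3 - <<'E'
from cl import *
p=observe()["tool_pos"]
ctrl.line_to(mill(p,-.06,0),.15);ctrl.line_to(mill(p,-.06,0,.22),.25)
a,r,_=push(0,.07,.32);ctrl.move_pose(a,r);a,r,_=push(0,.07);ctrl.line_to(a,.15)
ctrl.hold(.2);f0=observe()["force"];log=[]
for th in np.r_[0:1.45:15j,1.45:1.68:10j]:
    a,r,t=push(th,.0275);ctrl.line_to(a,.06,r)
    F=(observe()["force"]-f0)@t;log.append((round(th,2),round(F,1)))
    if F<-8:break
print(log,observe()["t"])
a,r,t=push(th,.06);ctrl.line_to(a,.1);ctrl.line_to(a+[0,0,.12],.2)
ctrl.line_to(mill(a,-.08,0,.15),.2,down(MH));ctrl.hold(.2)
im,pp=snap("wrist","w_clamp.png",s=1.25,gain=1.3);np.save("p_clamp.npy",pp)
E
```

```text
[(np.float64(0.0), np.float64(-0.6)), (np.float64(0.1), np.float64(0.9)), (np.float64(0.21), np.float64(-0.1)), (np.float64(0.31), np.float64(0.0)), (np.float64(0.41), np.float64(0.8)), (np.float64(0.52), np.float64(0.2)), (np.float64(0.62), np.float64(-0.2)), (np.float64(0.72), np.float64(-0.7)), (np.float64(0.83), np.float64(-0.3)), (np.float64(0.93), np.float64(-0.6)), (np.float64(1.04), np.float64(-0.3)), (np.float64(1.14), np.float64(1.4)), (np.float64(1.24), np.float64(-0.7)), (np.float64(1.35), np.float64(-1.2)), (np.float64(1.45), np.float64(0.3)), (np.float64(1.45), np.float64(0.4)), (np.float64(1.48), np.float64(-0.1)), (np.float64(1.5), np.float64(-1.2)), (np.float64(1.53), np.float64(0.7)), (np.float64(1.55), np.float64(0.0)), (np.float64(1.58), np.float64(-16.3))] 64.225
```

View pics/w_clamp.png

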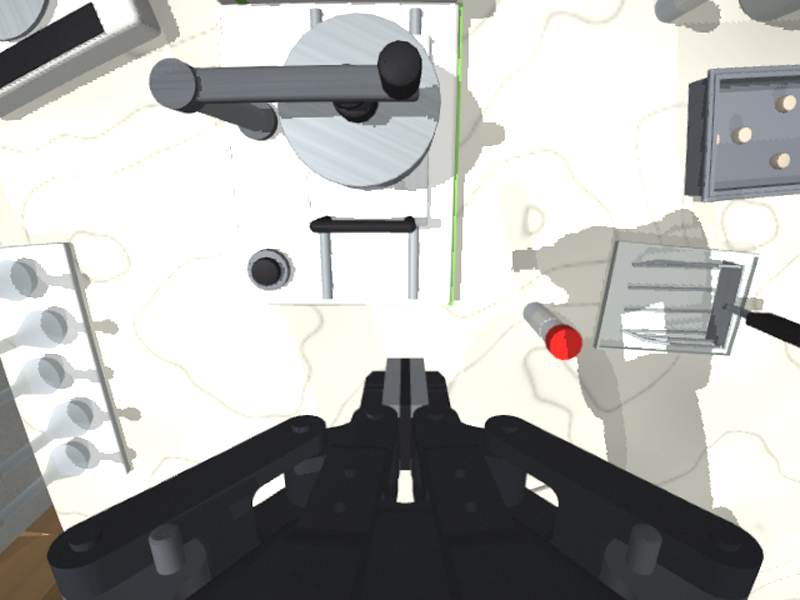

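```bash
python3 - <<'E'
from cl import *
b=mill(O,-.16,.115);print(b);r=down(MH)
ctrl.move_pose(b+[0,0,.2],r);ctrl.line_to(b+[0,0,.065],.12);ctrl.hold(.2);f0=observe()["force"]
for z in(.058,.056,.054,.052,.051,.0505,.050,.0495,.049):
    ctrl.line_to(b+[0,0,z],.03);F=(observe()["force"]-f0)[2];print(z,round(F,1))
    if F>14:break
ctrl.hold(.3);ctrl.line_to(b+[0,0,.2],.12);eoat.let_go()
ctrl.move_pose([.30,.30,.35],r);ctrl.hold(.4)
t,_=snap("top");cv2.imwrite("pics/final.png",cv2.convertScaleAbs(cv2.resize(t[90:340,140:500],None,fx=2.2,fy=2.2),alpha=1.6)[:,:,::-1]);print(observe()["t"])
E
```

```text
[0.4783 0.3757 0.    ]
0.058 -0.1
0.056 1.8
0.054 2.9
0.052 4.5
0.051 4.7
0.0505 10.8
0.05 15.3
75.5917
```

View pics/final.png

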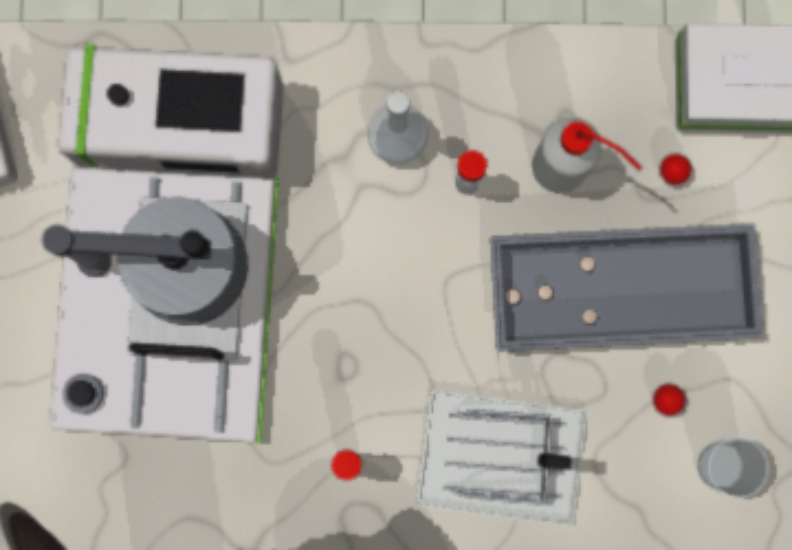

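The final picture shows the carriage home, the clamp over the lid, all four chips in the tray, the scoop standing in its drip tray and the bystanders where they were.

```bash
python3 -c "
from cell import *
print(finish_job())"
```

```text
the job is handed in; nothing more can be done
None
```

The mill is loaded and started, and the job was handed in at about 76 s of simulated time; no verdict came back.

- **Balls and chips:** I found four full-size balls. All four went into the jar in one scoop, and the gripper never touched them. All four chips are in the tray.
- **Scoop:** It is standing upright in its drip tray.
- **Lid:** I placed it with the jar still drawn out. It met the jar at the seated height with no earlier contact.
- **Carriage:** I pushed it to its stop, with about 38 N on the fingers at the very end.
- **Clamp:** It reached its stop at about 1.57 rad, with about 16 N on the fingers.
- **Start button:** I pressed it to its full 6 mm travel, reaching about 15 N.
- **Final picture:** The bystanders look unmoved, and the gripper is open and clear of everything.

**Checks that disagreed:**
- **Top camera:** It read 4–10 mm off the wrist camera, so I used the wrist camera. The contacts agreed with it.
- **Lid knob:** After seating, one reading of the knob was about 5 mm off the jar's axis. That is about the clearance of the plug in the jar, and I did not look into it further.
- **Stacked ball:** After tipping, one ball appeared to rest partly on two others. I estimated that it sat below the lid plug, and the lid went down to its height without touching it.

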